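Fit the test gauge to the drinks-gas coupler

ROBOT

A 6-joint arm with a two-finger parallel gripper is mounted at the origin on the work surface. World frame = base frame: x ahead of the robot, y to its left, z up, the work surface at z = 0. Lengths are in m, angles in rad, forces in N, time in s.
With the tool pointing down it reaches from about 0.35 to 0.925 m from the base axis. Payload 6.4 kg.
Tool frame: the origin (TCP) lies midway between the tips of the shut fingers; the grasp point (between the pads) lies 19 mm behind it (ctrl.pinch_z is the distance from the TCP to the grasp point, in m); z points along the fingers, y is the direction in which the jaws open and shut (so a half turn about z gives the same grasp; the last joint's range is limited). The gripper opens to 94 mm and grips with 3 to 60 N. Pads are 16 mm wide; open, the fingers measure 119 mm over their backs; the gripper's body (75 mm by 177 mm) begins 78 mm behind the grasp point.
Start: joints at [0.967, 0.245, 1.558, -0, 1.339, -0.174], TCP at [0.271, 0.591, 0.176] pointing down, gripper open.
Joint ranges: [-3.13, 3.13], [-1.02, 2.26], [0.13, 2.54], [-0.95, 4.09], [0.21, 2.88], [-2.74, 2.74]. Speed limits (rad/s): [2.57, 2.57, 3.14, 3.14, 3.14, 3.14].

INTERFACE

Orientations are given as a unit quaternion [x, y, z, w].
In Python, from cell import sensors, get_image, get_calibration, order, nets, ctrl gives the robot as it stands.
- The arm moves only by the tool jog_arm, never from a script. Its argument "rows" is a list of rows, each a list of 7 numbers: the shift along the tool's x, y, z normalised to -1 to 1, where 1 is 0.15 m, then the turn, a rotation vector about the tool's x, y, z normalised to -1 to 1, where 1 is 4 degrees, then the opening, from 0 (shut) to 1 (fully open). A call has 1 to 20 rows; each row shifts and turns the commanded pose from where the row before left it, along the tool's axes as they then stand; what a row does not reach is not made up. A row lasts 1/12 s, in which the tool goes at most 41.7 mm and 7.16 degrees, less where a joint would pass 70% of its speed; a pose out of reach is approached as far as the arm can. A call with a number of a shift or a turn outside -1 to 1 is refused whole. A call with a gripper value outside its range is refused whole. The fingers move at their own pace and stop on an object; "grip_force" is the grip in N (left out, the last holds). Time passes only in rows, so rows that do not move let the fingers close. It gives the time, the measured TCP pose, the force and the opening at its end, in the units of the state.
- sensors.state(): the state, without advancing time (a new reading comes with each control period).
- get_image(name): name is "scene" or "side" or "wrist"; returns the picture (420x560x3 uint8, red, green, blue); there is no depth.
- get_calibration(name): a dict with "K" (3x3 intrinsics, pixels), "extrinsics" (4x4, takes a point from world to camera coordinates). Camera axes: x right, y up, looking along -z (the intrinsics and any distortion apply to the point x, -y, -z); pixel columns grow to the right and rows downward; lengths in m; the calibration is good to about 2 mm. A picture is of the moment at which its call begins: read the wrist's pose just before it. get_calibration takes no time and is no camera call; for the wrist camera it gives the pose at the moment of the call.
- order.job_done(): hands the job in, once; it reports no verdict.
Trained networks look in the newest picture that a camera, given by its name, has taken for a name from the list of things; names that differ only in an ending like _2 or _b are one class to them, and where a whole thing is asked for, a point or a joint stands for the part that bears it (a point fixed in the world has none). Each returns a list of dicts, best first, with "confidence" (0 to 1); they miss things now and then, are a little off and sometimes report something else, mostly with a low value. They report only what shows in the picture. A call takes as long as a camera call.
- nets.search_frame(camera, query): "pixel" ([column, row] in pixels, amid what is visible of it).
- nets.pinpoint(camera, query): "pixel" ([column, row] in pixels: a listed point, or the origin of a listed thing).
The state is a dict: "time_s": time; "joints": joint angles; "qvel": joint speeds; "joint_efforts": joint torques, N m; "ee_pos": TCP position; "ee_rot": TCP orientation; "force": force on the tool from outside, world axes, zero at the start; "torque": the same for the moment, N m; "width": finger opening in m.
Only numpy, scipy, OpenCV 4.12 (cv2) and the standard library are available. Lean on these libraries where they do the work, as an engineer would, in place of code of your own. Each camera call takes 0.05 s, during which the arm holds its last target. There are 200 camera calls.

TASK

Connect the pressure test gauge to the quick coupler on the drinks-gas block: draw the coupler's sleeve back until it stays back by itself and let go of it, then push the gauge's plug straight into the mouth, firmly but without forcing it, until the sleeve springs forward over it. Leave the gauge locked in the coupler, let go of it, and do not disturb the bottle, the can and the spanner on the bench.

Things in the scene. Friction and masses are not known exactly. Their poses are not given: they have to be found in the camera images.
- gas_stand: steel stand bolted to the bench (foot plate 120 x 120 x 8 mm). On it, in clamp slots, sits an aluminium gas block (50 x 40 x 50 mm, top at 105 mm, brass valve on it to 125 mm) with a steel quick coupler standing out level from its front. Origin on the bench under the block's nominal centre, z up. The coupler's axis is parallel to the stand's y, 80 mm above the bench; the mouth faces -y
- coupler_mouth (a point): nominal centre of the coupler's mouth, (0, -95, 80) mm in the stand's frame and axes. Clamped in its slots, block and coupler truly sit up to 8 mm to either side (x) and 3 mm fore or aft (y) of this, height exact. The plug goes in along +y. Bore 17.2 mm, chamfered to 19.6 mm at the face; a sprung check ring lies 7 mm inside once the sleeve is latched back. 50 mm behind the mouth is a 30 mm hexagon
- sleeve_grip (a point): nominal centre of the coupler's sleeve when forward, on the coupler's axis 18 mm behind the mouth; truly up to 8 mm to either side (x) and 3 mm fore or aft (y), like the mouth. The sleeve is a knurled steel ring, 38 mm in outer diameter and 34 mm long along the stand's y, with free space beside and above it
- sleeve (a joint): how far the sleeve is drawn back (towards the block, the stand's +y), in m: 0 forward (as at the start), 0.009 at the back stop. Drawing it back takes 10 to 17 N. Drawn to 0.007 or more and let go, the empty sleeve stays latched at about 0.006. Forward it blocks the plug about 10 mm inside the mouth; latched back it admits the plug and springs forward by itself when the plug is home
- gauge: test gauge lying face up on its back: round steel case 63 mm wide (bezel 66 mm) and 37 mm thick with a white dial, then in one line a neck, a brass hexagon and a steel plug. 220 to 420 g. Origin at the centre of the case's underside, z up; the stem points along its +y, axis 18 mm above the underside. It may end at any turn about the plug's axis
- gauge_hex (a point): centre of the brass hexagon, the place to grip: 59 mm from the gauge's origin along its +y, 18 mm above the underside. 24 mm across flats, two of them upright (facing the gauge's +x and -x), 42 mm long along y
- plug_tip (a point): centre of the plug's end face, 103.5 mm from the gauge's origin along its +y, 18 mm above the underside. Plug 16.2 mm wide, end chamfered 1.5 mm, grooved, 23.5 mm long. 7 mm inside the mouth it meets the check ring, which then resists with 10 to 20 N; the coupler trips at 20 to 21 mm depth; the hexagon meets the mouth at 23.5 mm. More than 50 N between gauge and coupler damages them
- beer_bottle: brown glass bottle, 62 mm wide, 235 mm tall, standing on the bench; origin at the centre of its underside. Not part of the job.
- spray_can: white can, 58 mm wide, 170 mm tall, standing on the bench; origin at the centre of its underside. Not part of the job.
- spanner: steel spanner, 170 mm long, 8 mm thick, lying on the bench; origin at the middle of its underside, x along it. Not part of the job.

How it is judged:
On the way, in this order (a step that is already met when the one before it is completed fails the run):
1. the sleeve stays latched back with the fingers off the coupler (value of joint sleeve above 0.0045 m and contact force between the fingers and gas_stand below 0.3 N), for 0.3 s.
2. the plug is in the mouth of the coupler while the sleeve is still back (value of joint sleeve above 0.004 m and y of plug_tip in the frame of coupler_mouth above 0.0045 m and distance between plug_tip and coupler_mouth below 0.03 m).
At the end, for the whole second after the job is handed in: The plug is home in the coupler (tip 15.5 mm or more behind the nominal mouth and within 30 mm of it, gauge in line with the coupler within 7 degrees), the sleeve is fully forward over it (within 2 mm), and the gauge is released and at rest (value of joint sleeve below 0.002 m and y of plug_tip in the frame of coupler_mouth above 0.0155 m and distance between plug_tip and coupler_mouth below 0.03 m and angle between the y axis of gauge and the y axis of gas_stand, either way round below 0.12 rad and contact force between the fingers and gauge below 0.3 N and linear speed of gauge below 0.03 m/s); the robot touches nothing.
It fails at once if the plug forced: more than 50 N between gauge and coupler before the plug is home (contact force between gauge and gas_stand above 50 N and (value of joint sleeve above 0.004 m or y of plug_tip in the frame of coupler_mouth below 0.014 m)).
It fails at once if the seated plug rammed or wrenched: more than 75 N between gauge and coupler (contact force between gauge and gas_stand above 75 N).
It fails at once if bottle, can or spanner moved by more than 20 mm (distance of any of beer_bottle, spray_can, spanner from where it was at the start of the episode above 0.02 m).
It also fails if it takes over 72 s, if anything falls off the work surface, if the arm or the gripper's body presses on something with over 40 N, if the wrist force passes 120 N, or if a joint passes its speed limit or range.

## Working session

There is one attempt and no reset: what is moved stays moved. The work goes in short steps, Python scripts to look and compute and a tool call to move; the robot and the scene stay as the last step left them, time stands still between calls to the robot, and variables do not carry over. Pictures are saved under pics/ and viewed, about 8 in all and at most 12, crops included, and the job is handed in when it is done.

Besides the shell and the picture viewer there is one more tool, called after "Request:" as name([rows], argument=value, ...), one row to a line, values as JSON. jog_arm: Moves the arm, as the interface text tells. Its arguments: {"type":"object","properties":{"rows":{"type":"array"},"grip_force":{"type":"number"}},"required":["rows"]}

```bash
mkdir -p pics; ls; cat > h.py <<'E'
import numpy as np,cv2
from scipy.spatial.transform import Rotation as R
from cell import sensors,get_image,get_calibration,order,nets,ctrl
def save(c,n):
    im=get_image(c); cv2.imwrite('pics/'+n,im[:,:,::-1]); return im
def ray(c,px,cal=None):
    cal=cal or get_calibration(c); K=np.array(cal['K']);E=np.array(cal['extrinsics'])
    d=np.linalg.inv(K)@[px[0],px[1],1]; d=np.array([d[0],-d[1],-d[2]])
    Rm=E[:3,:3]; o=-Rm.T@E[:3,3]; d=Rm.T@d; return o,d/np.linalg.norm(d)
def atz(c,px,z,cal=None):
    o,d=ray(c,px,cal); return o+d*(z-o[2])/d[2]
def tri(rs):
    A=0;b=0
    for o,d in rs:
        P=np.eye(3)-np.outer(d,d); A=A+P; b=b+P@o
    p=np.linalg.solve(A,b); return p,[np.linalg.norm((np.eye(3)-np.outer(d,d))@(p-o)) for o,d in rs]
def proj(c,p,cal=None):
    cal=cal or get_calibration(c); K=np.array(cal['K']);E=np.array(cal['extrinsics'])
    q=E[:3,:3]@np.array(p)+E[:3,3]; q=K@[q[0],-q[1],-q[2]]; return q[:2]/q[2]
E
python3 - <<'E'
from h import *
np.set_printoptions(precision=4,suppress=True)
s=sensors.state(); print(s['time_s'],s['ee_pos'],s['ee_rot'],s['width'],s['force'],ctrl.pinch_z)
a=save('scene','a.png');b=save('side','b.png')
for c in('scene','side'):
    cal=get_calibration(c);E=np.array(cal['extrinsics']);print(c,-E[:3,:3].T@E[:3,3],cal['K'][0][0],cal.keys())
    for q in('gas_stand','coupler_mouth','sleeve_grip','gauge','gauge_hex','plug_tip','beer_bottle','spray_can','spanner'):
        r=nets.pinpoint(c,q); print(c,q,[(np.round(x['pixel']),round(x['confidence'],2)) for x in r[:2]])
cv2.imwrite('pics/ab.png',cv2.resize(np.hstack([a,b]),(800,300))[:,:,::-1])
E
```

```text
pics
0.0 [0.2704 0.5903 0.1748] [ 0.2132  0.977  -0.0009 -0.0004] 0.0938026003138558 [-0.3675 -0.1108  1.0034] 0.0188
scene [1.012  0.2989 0.9945] 382.6621250944985 dict_keys(['K', 'extrinsics'])
scene gas_stand [(array([335., 259.]), 0.74), (array([148., 194.]), 0.3)]
scene coupler_mouth [(array([306., 234.]), 0.91)]
scene sleeve_grip [(array([307., 238.]), 0.91)]
scene gauge [(array([220., 188.]), 0.68)]
scene gauge_hex [(array([225., 191.]), 0.69)]
scene plug_tip [(array([232., 204.]), 0.82)]
scene beer_bottle [(array([440., 240.]), 0.58)]
scene spray_can [(array([150., 194.]), 0.75)]
scene spanner [(array([234., 273.]), 0.72), (array([226., 194.]), 0.53)]
side [ 0.0619 -0.6373  0.9038] 451.0961773766513 dict_keys(['K', 'extrinsics'])
side gas_stand [(array([257., 185.]), 0.81)]
side coupler_mouth [(array([285., 186.]), 0.88)]
side sleeve_grip [(array([276., 181.]), 0.79), (array([342., 299.]), 0.3)]
side gauge [(array([340., 298.]), 0.79), (array([433., 326.]), 0.65)]
side gauge_hex [(array([334., 274.]), 0.82)]
side plug_tip [(array([331., 262.]), 0.63)]
side beer_bottle [(array([163., 164.]), 0.59)]
side spray_can [(array([433., 323.]), 0.68)]
side spanner [(array([328., 260.]), 0.67), (array([348., 210.]), 0.58)]
```

View pics/a.png

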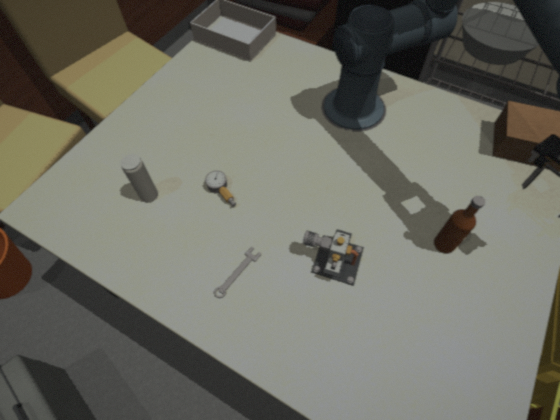

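View pics/b.png

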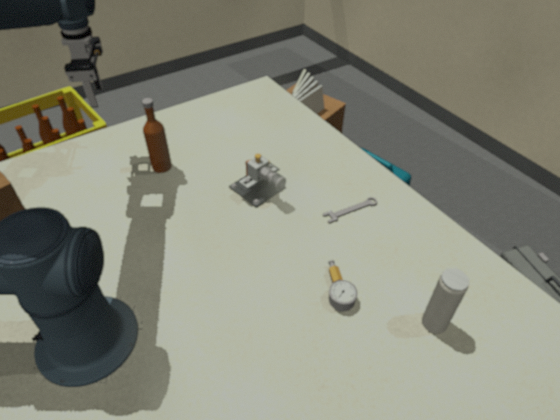

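```bash
python3 - <<'E'
from h import *
np.set_printoptions(precision=4,suppress=True)
D={'stand':((335,259),(257,185)),'mouth':((306,234),(285,186)),'sleeve':((307,238),(276,181)),'gauge':((220,188),(340,298)),'hex':((225,191),(334,274)),'tip':((232,204),(331,262)),'bottle':((440,240),(163,164)),'can':((150,194),(433,323)),'spanner':((234,273),(348,210))}
for k,(a,b) in D.items():
    p,e=tri([ray('scene',a),ray('side',b)]); print(k,p,np.array(e)*1000)
E
```

```text
stand [0.5695 0.2054 0.01  ] [4.4011 4.4011]
mouth [0.5839 0.105  0.0801] [8.1725 8.1725]
sleeve [0.5825 0.1224 0.0809] [5.9264 5.9264]
gauge [ 0.5281 -0.2215 -0.0065] [1.2658 1.2658]
hex [ 0.544  -0.1804  0.0293] [2.9717 2.9717]
tip [ 0.567  -0.1414  0.0178] [2.6651 2.6651]
bottle [0.3749 0.4366 0.0181] [2.8048 2.8048]
can [ 0.6577 -0.3942  0.0011] [0.4683 0.4683]
spanner [ 0.7381 -0.0159 -0.001 ] [8.093 8.093]
```

The scene view shows the coupler at (306,236), the gauge at (220,185) with its stem towards (234,204), and the spanner at (237,273), with the bottle and can well apart. The side view agrees with this. Next I'll go above the coupler for a close look.

```bash
cat >> h.py <<'E'
np.set_printoptions(precision=4,suppress=True)
def go(p,yaw,tilt=None):
    """turn first, then shift (final tool axes); yaw = world angle of tool y; tool down"""
    s=sensors.state(); R0=R.from_quat(s['ee_rot'])
    y=np.array([np.cos(yaw),np.sin(yaw),0]); z=np.array([0,0,-1.]); x=np.cross(y,z)
    R1=R.from_matrix(np.c_[x,y,z]); rv=(R0.inv()*R1).as_rotvec(degrees=True)
    d=R1.inv().apply(np.array(p)-s['ee_pos'])
    print('t',s['time_s'],'pos',s['ee_pos'],'turn deg',rv,'units',rv/4,'shift mm',d*1000,'units',d/.15,'F',s['force'],'w',s['width'])
E
python3 - <<'E'
from h import *
s=sensors.state();E=np.array(get_calibration('wrist')['extrinsics']);o=-E[:3,:3].T@E[:3,3]
Rt=R.from_quat(s['ee_rot']);print('cam in tool',Rt.inv().apply(o-s['ee_pos']),'look',Rt.inv().apply(-E[2,:3]),get_calibration('wrist')['K'][0][0])
go([0.585,0.12,0.27],np.radians(8))
E
```

```text
cam in tool [ 0.0821 -0.0015 -0.2098] look [-0.284  -0.0011  0.9588] 352.8095826238509
t 1.0 pos [0.2708 0.5909 0.1759] turn deg [ 0.0001  0.0004 57.3743] units [ 0.      0.0001 14.3436] shift mm [-510.0309  245.5616  -94.1321] units [-3.4002  1.6371 -0.6275] F [ 0.9134 -0.46   -0.072 ] w 0.09407772021569814
```

Request:
jog_arm([
  [0, 0, -0.07, 0, 0, 1, 1],
  [0, 0, -0.07, 0, 0, 1, 1],
  [0, 0, -0.07, 0, 0, 1, 1],
  [0, 0, -0.07, 0, 0, 1, 1],
  [0, 0, -0.07, 0, 0, 1, 1],
  [0, 0, -0.07, 0, 0, 1, 1],
  [0, 0, -0.07, 0, 0, 1, 1],
  [0, 0, -0.07, 0, 0, 1, 1],
  [0, 0, -0.07, 0, 0, 1, 1],
  [0, 0, -0.07, 0, 0, 1, 1],
  [0, 0, -0.07, 0, 0, 1, 1],
  [0, 0, -0.07, 0, 0, 1, 1],
  [0, 0, -0.07, 0, 0, 1, 1],
  [0, 0, -0.07, 0, 0, 1, 1],
  [0, 0, 0, 0, 0, 0.34, 1],
])

```text
time_s: 2.25
ee_pos: [0.2714, 0.5917, 0.3256]
ee_rot: [0.657, 0.754, 0.002, -0.0]
force: [0.2, 0.4, 1.0]
width: 0.0939
```

Request:
jog_arm([
  [-0.2, 0.097, 0, 0, 0, 0, 1],
  [-0.2, 0.097, 0, 0, 0, 0, 1],
  [-0.2, 0.097, 0, 0, 0, 0, 1],
  [-0.2, 0.097, 0, 0, 0, 0, 1],
  [-0.2, 0.097, 0, 0, 0, 0, 1],
  [-0.2, 0.097, 0, 0, 0, 0, 1],
  [-0.2, 0.097, 0, 0, 0, 0, 1],
  [-0.2, 0.097, 0, 0, 0, 0, 1],
  [-0.2, 0.097, 0, 0, 0, 0, 1],
  [-0.2, 0.097, 0, 0, 0, 0, 1],
  [-0.2, 0.097, 0, 0, 0, 0, 1],
  [-0.2, 0.097, 0, 0, 0, 0, 1],
  [-0.2, 0.097, 0, 0, 0, 0, 1],
  [-0.2, 0.097, 0, 0, 0, 0, 1],
  [-0.2, 0.097, 0, 0, 0, 0, 1],
  [-0.2, 0.097, 0.05, 0, 0, 0, 1],
  [-0.2, 0.097, 0.05, 0, 0, 0, 1],
  [0, 0, 0, 0, 0, 0, 1],
  [0, 0, 0, 0, 0, 0, 1],
])

```text
time_s: 3.83
ee_pos: [0.5868, 0.1191, 0.3061]
ee_rot: [0.657, 0.754, -0.001, -0.001]
force: [0.2, 1.0, 0.5]
width: 0.0941
```

```bash
python3 - <<'E'
from h import *
s=sensors.state();print(s['time_s'],s['ee_pos'],s['ee_rot'])
cal=get_calibration('wrist')
im=save('wrist','c.png')
for q,z in(('gas_stand',0),('coupler_mouth',.08),('sleeve_grip',.08)):
    r=nets.pinpoint('wrist',q); print(q,[(x['pixel'],round(x['confidence'],2),atz('wrist',x['pixel'],z,cal)) for x in r[:2]])
E
```

```text
3.8333 [0.5868 0.1191 0.3061] [ 0.6567  0.7541 -0.0009 -0.0011]
gas_stand [([274.4, 99.7], 0.87, array([0.5673, 0.1995, 0.    ])), ([233.1, 338.7], 0.51, array([ 0.5493, -0.2001,  0.    ]))]
coupler_mouth [([276.6, 179.5], 0.8, array([0.5842, 0.1043, 0.08  ])), ([362.6, 258.5], 0.74, array([0.7137, 0.0125, 0.08  ]))]
sleeve_grip [([279.3, 162.4], 0.86, array([0.5846, 0.1263, 0.08  ]))]
```

View pics/c.png

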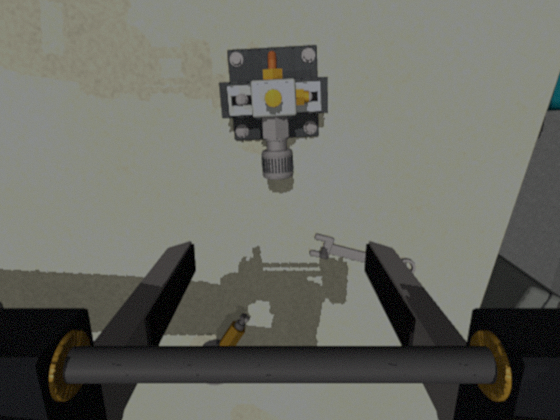

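Foot plate corners are near (229,51), (317,45), (318,136) and (235,140). The sleeve spans columns 262–293 at rows 150–178. I'll enlarge this to measure the yaw and axis.

```bash
python3 - <<'E'
from h import *
cal=get_calibration('wrist')
P=[atz('wrist',p,.008,cal)[:2] for p in((229,51),(317,45),(318,136),(235,140))]
print(np.array(P)); 
for i in range(4):
    d=P[(i+1)%4]-P[i]; print(np.linalg.norm(d),np.degrees(np.arctan2(d[1],d[0])))
print(np.mean(P,0))
im=cv2.imread('pics/c.png')[35:200,205:345]
cv2.imwrite('pics/c2.png',cv2.resize(im,None,fx=3.6,fy=3.6,interpolation=cv2.INTER_CUBIC))
E
```

```text
[[0.4993 0.255 ]
 [0.6143 0.2788]
 [0.6361 0.1615]
 [0.5196 0.1392]]
0.11749476823961211 11.700865713151076
0.11935745315901718 -79.49767160863561
0.11862468775684286 -169.1868794753363
0.11754894887578396 99.93989442028436
[0.5673 0.2086]
```

View pics/c2.png

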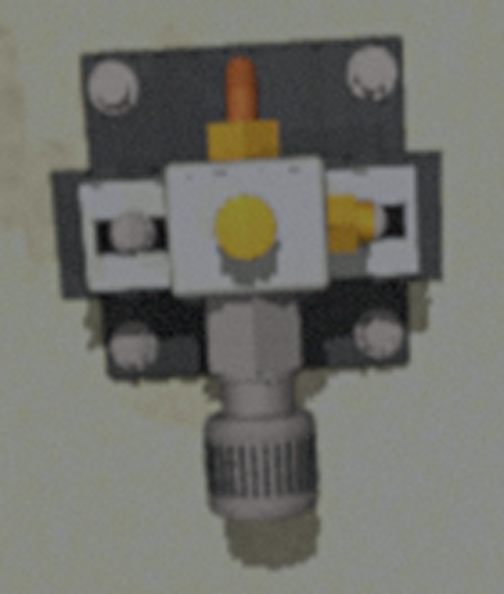

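```bash
python3 - <<'E'
from h import *
cal=get_calibration('wrist')
A=lambda L,z:np.array([atz('wrist',np.array(p)/3.6+[205,35],z,cal)[:2] for p in L])
def rep(P):
    for i in range(4):
        d=P[(i+1)%4]-P[i]; print(round(np.linalg.norm(d),4),round(np.degrees(np.arctan2(d[1],d[0])),2),end='; ')
    print(P.mean(0))
rep(A([(82,53),(402,37),(408,365),(107,380)],.008))
rep(A([(168,163),(326,157),(327,296),(172,297)],.105))
print(A([(205,440),(316,435),(206,500),(317,495),(262,517),(261,420)],.08))
y=np.radians(10.7);Rz=np.array([[np.cos(y),-np.sin(y)],[np.sin(y),np.cos(y)]])
for c in A([(82,53),(402,37),(408,365),(107,380)],.008).mean(0),: print('nominal mouth',c+Rz@[0,-.095],'sleeve',c+Rz@[0,-.077], 'net in stand',Rz.T@([.5842,.1043]-c),Rz.T@([.5846,.1263]-c))
E
```

```text
0.1185 10.74; 0.1196 -79.06; 0.1196 -169.09; 0.1199 100.45; [0.5668 0.2085]
0.0485 10.15; 0.0414 -80.73; 0.049 -171.55; 0.04 98.62; [0.5684 0.2028]
[[0.5628 0.1317]
 [0.6005 0.1388]
 [0.5658 0.1108]
 [0.604  0.118 ]
 [0.5861 0.1075]
 [0.581  0.1412]]
nominal mouth [0.5845 0.1152] sleeve [0.5811 0.1329] net in stand [-0.0023 -0.1057] [ 0.0022 -0.0841]
```

```bash
python3 - <<'E'
from h import *
go([0.583,0.127,0.061],np.radians(10.5))
E
```

```text
t 4.0333 pos [0.5865 0.1215 0.3083] turn deg [ 0.0452 -0.0049 -2.3841] units [ 0.0113 -0.0012 -0.596 ] shift mm [  6.0856  -2.4495 247.3281] units [ 0.0406 -0.0163  1.6489] F [-0.1057  0.5624  0.5306] w 0.09393631764310284
```

Request:
jog_arm([
  [0.04, -0.016, 0.15, 0, 0, -0.6, 1],
  [0, 0, 0.15, 0, 0, 0, 1],
  [0, 0, 0.15, 0, 0, 0, 1],
  [0, 0, 0.15, 0, 0, 0, 1],
  [0, 0, 0.15, 0, 0, 0, 1],
  [0, 0, 0.15, 0, 0, 0, 1],
  [0, 0, 0.15, 0, 0, 0, 1],
  [0, 0, 0.15, 0, 0, 0, 1],
  [0, 0, 0.15, 0, 0, 0, 1],
  [0, 0, 0.15, 0, 0, 0, 1],
  [0, 0, 0.1, 0, 0, 0, 1],
  [0, 0, 0.05, 0, 0, 0, 1],
  [0, 0, 0, 0, 0, 0, 1],
  [0, 0, 0, 0, 0, 0, 1],
])

```text
time_s: 5.2
ee_pos: [0.584, 0.1266, 0.0611]
ee_rot: [0.64, 0.769, 0.0, 0.0]
force: [-0.2, 0.2, 0.2]
width: 0.0936
```

```bash
python3 - <<'E'
from h import *
go([0.583,0.127,0.061],np.radians(10.5))
cal=get_calibration('wrist'); save('wrist','d.png')
for q in('coupler_mouth','sleeve_grip'):
    r=nets.pinpoint('wrist',q); print(q,[(x['pixel'],round(x['confidence'],2),atz('wrist',x['pixel'],.08,cal)) for x in r[:2]])
E
```

```text
t 5.2 pos [0.584  0.1266 0.0611] turn deg [ 0.0556  0.0077 -0.0259] units [ 0.0139  0.0019 -0.0065] shift mm [ 0.56   -0.8709  0.1432] units [ 0.0037 -0.0058  0.001 ] F [-0.1743  0.1862  0.235 ] w 0.09361504202054208
coupler_mouth [([273.3, 273.8], 0.96, array([0.5831, 0.1078, 0.08  ]))]
sleeve_grip [([273.5, 246.4], 0.77, array([0.5801, 0.1253, 0.08  ]))]
```

View pics/d.png

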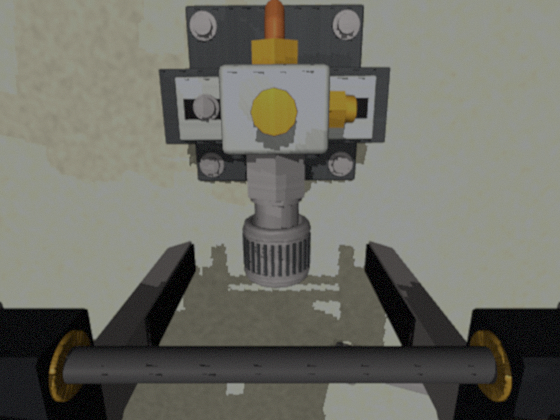

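Request:
jog_arm([
  [0, 0, 0, 0, 0, 0, 0.3],
  [0, 0, 0, 0, 0, 0, 0.3],
  [0, 0, 0, 0, 0, 0, 0.3],
  [0, 0, 0, 0, 0, 0, 0.3],
  [0, 0, 0, 0, 0, 0, 0.3],
  [0, 0, 0, 0, 0, 0, 0.3],
  [0, 0, 0, 0, 0, 0, 0.3],
  [0, 0, 0, 0, 0, 0, 0.3],
  [0, 0, 0, 0, 0, 0, 0.3],
  [0, 0, 0, 0, 0, 0, 0.3],
], grip_force=45)

```text
time_s: 6.18
ee_pos: [0.5822, 0.1258, 0.06]
ee_rot: [0.64, 0.768, -0.002, -0.001]
force: [-1.8, -0.8, 3.8]
width: 0.0311
```

```bash
python3 - <<'E'
from h import *
go([0.583,0.127,0.061],np.radians(10.5)); save('wrist','e.png')
s=sensors.state();print(s['width'],s['force'])
E
```

```text
t 6.1833 pos [0.5822 0.1258 0.06  ] turn deg [-0.229  -0.0056 -0.0697] units [-0.0573 -0.0014 -0.0174] shift mm [ 1.057   1.012  -1.0342] units [ 0.007   0.0067 -0.0069] F [-1.841  -0.8217  3.7668] w 0.031052303562172402
0.030022062511299602 [-4.0423 -1.4962  1.5858]
```

View pics/e.png

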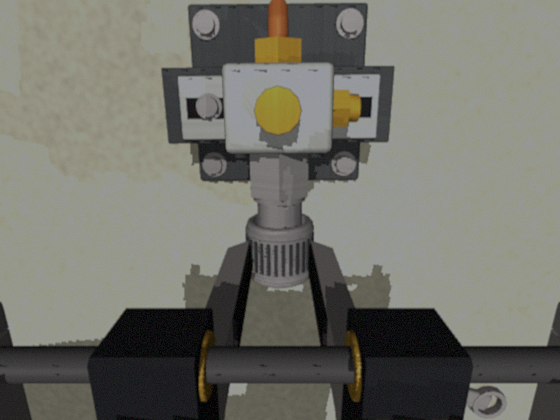

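```bash
python3 - <<'E'
from h import *
s=sensors.state();c=get_calibration('wrist');Rt=R.from_quat(s['ee_rot'])
print(s['width'],s['force'],s['ee_pos'])
for t in([0,0,0],[0,0.015,0],[0,-.015,0],[0,.019,0],[8e-3,.015,0],[-8e-3,.015,0],[8e-3,.015,-.019],[-8e-3,.015,-.019],[0,.019,-.019],[0,-.019,-.019],[0,.015,-.04],[0,.0,-.019]):
    print(t,proj('wrist',s['ee_pos']+Rt.apply(t),c))
E
```

```text
0.030022062511299602 [-4.0423 -1.4962  1.5858] [0.5822 0.1257 0.0599]
[0, 0, 0] [280.2341 233.704 ]
[0, 0.015, 0] [303.8393 233.6911]
[0, -0.015, 0] [256.6272 233.7169]
[0, 0.019, 0] [310.1338 233.6876]
[0.008, 0.015, 0] [304.0824 221.7902]
[-0.008, 0.015, 0] [303.6012 245.3529]
[0.008, 0.015, -0.019] [306.2844 232.6376]
[-0.008, 0.015, -0.019] [305.713  258.0245]
[0, 0.019, -0.019] [312.8467 245.4673]
[0, -0.019, -0.019] [247.7556 245.504 ]
[0, 0.015, -0.04] [308.8705 261.1781]
[0, 0.0, -0.019] [280.3026 245.4857]
```

Request:
jog_arm([
  [0.01, 0, 0, 0, 0, 0, 0.3],
  [0.01, 0, 0, 0, 0, 0, 0.3],
  [0.01, 0, 0, 0, 0, 0, 0.3],
  [0.01, 0, 0, 0, 0, 0, 0.3],
  [0.01, 0, 0, 0, 0, 0, 0.3],
  [0.01, 0, 0, 0, 0, 0, 0.3],
  [0, 0, 0, 0, 0, 0, 0.3],
  [0, 0, 0, 0, 0, 0, 0.3],
])

```text
time_s: 6.9
ee_pos: [0.5812, 0.1309, 0.0599]
ee_rot: [0.64, 0.769, -0.004, 0.001]
force: [-3.5, -12.7, 1.2]
width: 0.0298
```

```bash
python3 - <<'E'
from h import *
s=sensors.state();print(s['width'],s['force'],s['ee_pos'])
a=cv2.imread('pics/e.png');b=save('wrist','f.png')[:,:,::-1]
cv2.imwrite('pics/ef.png',cv2.resize(np.hstack([a[50:310,180:380],b[50:310,180:380]]),None,fx=2,fy=2))
E
```

```text
0.02981501563262695 [ -3.4692 -12.665    1.2339] [0.5812 0.1309 0.0599]
```

View pics/ef.png

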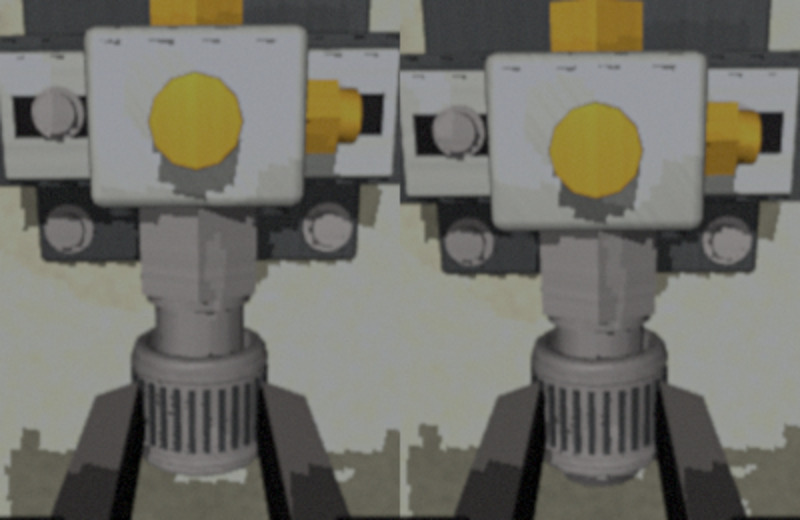

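The fingers grip the sleeve and carry it. It's about 5 mm back, and the nose is starting to show, so I keep drawing.

Request:
jog_arm([
  [0.01, 0, 0, 0, 0, 0, 0.3],
  [0.01, 0, 0, 0, 0, 0, 0.3],
  [0.01, 0, 0, 0, 0, 0, 0.3],
  [0, 0, 0, 0, 0, 0, 0.3],
  [0, 0, 0, 0, 0, 0, 0.3],
])

```text
time_s: 7.37
ee_pos: [0.5805, 0.1347, 0.0599]
ee_rot: [0.64, 0.769, -0.004, 0.002]
force: [-3.9, -15.3, 1.7]
width: 0.0296
```

Request:
jog_arm([
  [0.01, 0, 0, 0, 0, 0, 0.3],
  [0.01, 0, 0, 0, 0, 0, 0.3],
  [0, 0, 0, 0, 0, 0, 0.3],
  [0, 0, 0, 0, 0, 0, 0.3],
])

```text
time_s: 7.7
ee_pos: [0.5805, 0.1348, 0.0599]
ee_rot: [0.639, 0.769, -0.006, 0.004]
force: [-1.8, -24.1, 1.3]
width: 0.0299
```

Request:
jog_arm([
  [0, 0, 0, 0, 0, 0, 1],
  [0, 0, 0, 0, 0, 0, 1],
  [0, 0, 0, 0, 0, 0, 1],
  [0, 0, 0, 0, 0, 0, 1],
  [0, 0, 0, 0, 0, 0, 1],
  [0, 0, 0, 0, 0, 0, 1],
  [0, 0, 0, 0, 0, 0, 1],
  [0, 0, 0, 0, 0, 0, 1],
  [0, 0, 0, 0, 0, 0, 1],
  [0, 0, 0, 0, 0, 0, 1],
  [0, 0, 0, 0, 0, 0, 1],
  [0, 0, 0, 0, 0, 0, 1],
  [0, 0, 0, 0, 0, 0, 1],
])

```text
time_s: 8.78
ee_pos: [0.5807, 0.1422, 0.0603]
ee_rot: [0.64, 0.768, 0.0, 0.0]
force: [-0.4, -0.6, 0.4]
width: 0.0938
```

```bash
python3 - <<'E'
from h import *
s=sensors.state();print(s['width'],s['force'],s['ee_pos'])
b=save('wrist','g.png')[:,:,::-1]
cv2.imwrite('pics/g2.png',cv2.resize(b[90:330,180:380],None,fx=2.4,fy=2.4))
cal=get_calibration('wrist')
for q in('coupler_mouth','sleeve_grip'):
    r=nets.pinpoint('wrist',q); print(q,[(x['pixel'],round(x['confidence'],2),atz('wrist',x['pixel'],.08,cal)) for x in r[:2]])
# gauge pose from scene + side: aim hover
d=np.array([.567-.528,-.1414+.2215]);print(np.degrees(np.arctan2(d[1],d[0])))
E
```

```text
0.0938410737285604 [-0.4471 -0.6175  0.3629] [0.5807 0.1422 0.0603]
coupler_mouth [([274.5, 299.7], 0.77, array([0.5836, 0.1066, 0.08  ]))]
sleeve_grip [([278.5, 273.7], 0.94, array([0.5829, 0.1244, 0.08  ]))]
64.03894821993559
```

View pics/g2.png

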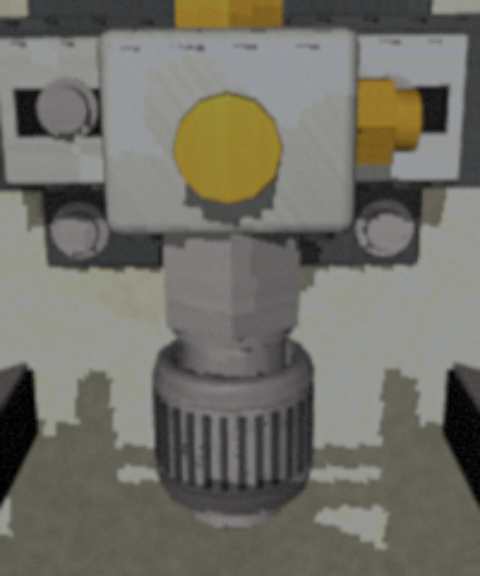

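Latched: the nose stands proud of the sleeve at crop (230,520) with the fingers off. Next is the gauge.

Request:
jog_arm([
  [0, 0, -0.2, 0, 0, 0, 1],
  [0, 0, -0.2, 0, 0, 0, 1],
  [0, 0, -0.2, 0, 0, 0, 1],
  [0, 0, -0.2, 0, 0, 0, 1],
  [0, 0, -0.1, 0, 0, 1, 1],
  [-0.2, 0, 0, 0, 0, 1, 1],
  [-0.2, 0, 0, 0, 0, 1, 1],
  [-0.2, 0, 0, 0, 0, 1, 1],
  [-0.2, 0, 0, 0, 0, 1, 1],
  [-0.2, 0, 0, 0, 0, 1, 1],
  [-0.2, 0, 0, 0, 0, 1, 1],
  [-0.2, 0, 0, 0, 0, 1, 1],
  [-0.2, 0, 0, 0, 0, 1, 1],
  [0, 0, 0, 0, 0, 0, 1],
  [0, 0, 0, 0, 0, 0, 1],
])

```text
time_s: 10.18
ee_pos: [0.5491, -0.0937, 0.1954]
ee_rot: [0.847, 0.532, 0.0, -0.0]
force: [-0.1, 0.6, -0.7]
width: 0.0943
```

```bash
python3 - <<'E'
from h import *
go([0.551,-0.165,0.2],np.radians(-26))
E
```

```text
t 10.1833 pos [ 0.5491 -0.0937  0.1954] turn deg [ 0.0062 -0.0172  0.3025] units [ 0.0016 -0.0043  0.0756] shift mm [-63.299   32.9379  -4.5539] units [-0.422   0.2196 -0.0304] F [-0.0506  0.621  -0.7446] w 0.09425990079314378
```

Request:
jog_arm([
  [-0.14, 0.07, 0, 0, 0, 0, 1],
  [-0.14, 0.07, 0, 0, 0, 0, 1],
  [-0.14, 0.08, 0, 0, 0, 0, 1],
  [0, 0, 0, 0, 0, 0, 1],
  [0, 0, 0, 0, 0, 0, 1],
  [0, 0, 0, 0, 0, 0, 1],
])

```text
time_s: 10.68
ee_pos: [0.5522, -0.1624, 0.1952]
ee_rot: [0.846, 0.534, 0.0, -0.0]
force: [-0.9, 0.0, -0.6]
width: 0.0937
```

```bash
python3 - <<'E'
from h import *
s=sensors.state();print(s['ee_pos'])
cal=get_calibration('wrist')
im=save('wrist','i.png')
for q,z in(('gauge',0),('gauge_hex',.018),('plug_tip',.018)):
    r=nets.pinpoint('wrist',q); print(q,[(x['pixel'],round(x['confidence'],2),atz('wrist',x['pixel'],z,cal)) for x in r[:2]])
E
```

```text
[ 0.5522 -0.1624  0.1952]
gauge []
gauge_hex [([280.9, 192.5], 0.96, array([ 0.5464, -0.18  ,  0.018 ]))]
plug_tip [([280.4, 155.8], 0.67, array([ 0.5638, -0.1422,  0.018 ]))]
```

View pics/i.png

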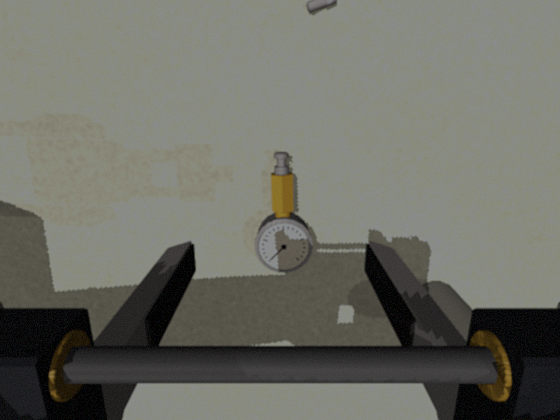

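The gauge lies straight under the camera, with the dial at (283,243), the hex at (283,193) and the tip at (281,153).

```bash
python3 - <<'E'
from h import *
cal=get_calibration('wrist')
c=atz('wrist',(283.5,242),.036,cal);h=atz('wrist',(283,193),.025,cal);t=atz('wrist',(281.3,152.5),.018,cal)
print(c,h,t,np.linalg.norm((t-c)[:2])); d=(t-c)[:2];th=np.arctan2(d[1],d[0])-np.pi/2;print(np.degrees(th))
u=d/np.linalg.norm(d); o=(c[:2]+t[:2])/2-u*.0518; g=o+u*.052; print('origin',o,'grip',g,'hex',o+u*.059)
go([*g,.006],th)
E
```

```text
[ 0.5261 -0.2293  0.036 ] [ 0.5489 -0.1802  0.025 ] [ 0.5661 -0.1396  0.018 ] 0.09815131127511868
-24.053008880981363
origin [ 0.525  -0.2318] grip [ 0.5462 -0.1843] hex [ 0.5491 -0.1779]
t 10.8833 pos [ 0.5521 -0.1626  0.1954] turn deg [-0.0004 -0.0072 -1.4398] units [-0.0001 -0.0018 -0.3599] shift mm [-22.174    3.475  189.3958] units [-0.1478  0.0232  1.2626] F [ 0.003   0.0299 -0.4868] w 0.09406809721000503
```

Request:
jog_arm([
  [-0.148, 0.023, 0.15, 0, 0, -0.36, 1],
  [0, 0, 0.15, 0, 0, 0, 1],
  [0, 0, 0.15, 0, 0, 0, 1],
  [0, 0, 0.15, 0, 0, 0, 1],
  [0, 0, 0.15, 0, 0, 0, 1],
  [0, 0, 0.15, 0, 0, 0, 1],
  [0, 0, 0.15, 0, 0, 0, 1],
  [0, 0, 0.12, 0, 0, 0, 1],
  [0, 0, 0.06, 0, 0, 0, 1],
  [0, 0, 0.03, 0, 0, 0, 1],
  [0, 0, 0, 0, 0, 0, 1],
  [0, 0, 0, 0, 0, 0, 1],
])

```text
time_s: 11.88
ee_pos: [0.5463, -0.1855, 0.0074]
ee_rot: [0.839, 0.544, 0.0, 0.001]
force: [-0.3, -0.3, 0.1]
width: 0.094
```

```bash
python3 - <<'E'
from h import *
go([.5462,-.1843,.006],np.radians(-24))
cal=get_calibration('wrist'); im=save('wrist','j.png')
for q,z in(('gauge_hex',.018),('plug_tip',.018)):
    r=nets.pinpoint('wrist',q); print(q,[(x['pixel'],round(x['confidence'],2),atz('wrist',x['pixel'],z,cal)) for x in r[:2]])
E
```

```text
t 11.8833 pos [ 0.5463 -0.1855  0.0074] turn deg [ 0.0895  0.0076 -0.1247] units [ 0.0224  0.0019 -0.0312] shift mm [ 1.0159 -0.5539  1.3628] units [ 0.0068 -0.0037  0.0091] F [-0.3461 -0.2787  0.0948] w 0.09398101813815145
gauge_hex [([276.0, 228.7], 0.84, array([ 0.548, -0.178,  0.018]))]
plug_tip [([276.2, 233.1], 0.58, array([ 0.5469, -0.1807,  0.018 ])), ([275.9, 159.8], 0.57, array([ 0.565 , -0.1401,  0.018 ]))]
```

Position agrees with the measurement. Closing on the hexagon.

Request:
jog_arm([
  [0, 0, 0, 0, 0, 0, 0.05],
  [0, 0, 0, 0, 0, 0, 0.05],
  [0, 0, 0, 0, 0, 0, 0.05],
  [0, 0, 0, 0, 0, 0, 0.05],
  [0, 0, 0, 0, 0, 0, 0.05],
  [0, 0, 0, 0, 0, 0, 0.05],
  [0, 0, 0, 0, 0, 0, 0.05],
  [0, 0, 0, 0, 0, 0, 0.05],
  [0, 0, 0, 0, 0, 0, 0.05],
  [0, 0, 0, 0, 0, 0, 0.05],
  [0, 0, 0, 0, 0, 0, 0.05],
  [0, 0, 0, 0, 0, 0, 0.05],
  [0, 0, 0, 0, 0, 0, 0.05],
  [0, 0, 0, 0, 0, 0, 0.05],
  [0, 0, 0, 0, 0, 0, 0.05],
], grip_force=60)

```text
time_s: 13.28
ee_pos: [0.5455, -0.1853, 0.0064]
ee_rot: [0.839, 0.544, 0.0, 0.0]
force: [1.1, 0.5, -0.5]
width: 0.0053
```

```bash
python3 - <<'E'
from h import *
go([.5462,-.1843,.106],np.radians(-24))
cal=get_calibration('wrist'); im=save('wrist','k.png')
for q,z in(('gauge_hex',.018),('plug_tip',.018)):
    r=nets.pinpoint('wrist',q); print(q,[(x['pixel'],round(x['confidence'],2),atz('wrist',x['pixel'],z,cal)) for x in r[:2]])
E
```

```text
t 13.2833 pos [ 0.5455 -0.1853  0.0064] turn deg [ 0.0003 -0.     -0.1447] units [ 0.0001 -0.     -0.0362] shift mm [  1.1574   0.2606 -99.6307] units [ 0.0077  0.0017 -0.6642] F [ 1.143   0.4847 -0.5217] w 0.00532543950565826
gauge_hex [([276.6, 233.0], 0.78, array([ 0.5465, -0.1802,  0.018 ]))]
plug_tip [([277.6, 159.9], 0.59, array([ 0.5652, -0.1402,  0.018 ]))]
```

View pics/k.png

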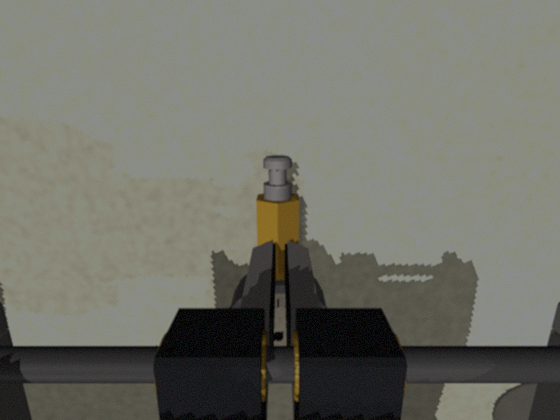

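The fingers read 5 mm and cover the hexagon from row 245 down, which is implausible for a 24 mm hex. I'll reopen, then regrip with a sensible closing target and watch the width.

Request:
jog_arm([
  [0, 0, 0, 0, 0, 0, 0.5],
  [0, 0, 0, 0, 0, 0, 0.5],
  [0, 0, 0, 0, 0, 0, 0.5],
  [0, 0, 0, 0, 0, 0, 0.5],
  [0, 0, 0, 0, 0, 0, 0.5],
  [0, 0, 0, 0, 0, 0, 0.5],
  [0, 0, 0, 0, 0, 0, 0.5],
  [0, 0, 0, 0, 0, 0, 0.5],
], grip_force=20)

```text
time_s: 14.1
ee_pos: [0.5455, -0.1853, 0.0063]
ee_rot: [0.839, 0.544, -0.0, -0.0]
force: [0.1, -0.4, 0.2]
width: 0.0469
```

Request:
jog_arm([
  [0, 0, 0, 0, 0, 0, 0.15],
  [0, 0, 0, 0, 0, 0, 0.15],
  [0, 0, 0, 0, 0, 0, 0.15],
  [0, 0, 0, 0, 0, 0, 0.15],
  [0, 0, 0, 0, 0, 0, 0.15],
  [0, 0, 0, 0, 0, 0, 0.15],
])

```text
time_s: 14.6
ee_pos: [0.5455, -0.1852, 0.0063]
ee_rot: [0.839, 0.544, -0.0, -0.0]
force: [-0.7, 0.1, -0.6]
width: 0.0147
```

Request:
jog_arm([
  [0, 0, 0, 0, 0, 0, 0.0],
  [0, 0, 0, 0, 0, 0, 0.0],
  [0, 0, 0, 0, 0, 0, 0.0],
  [0, 0, 0, 0, 0, 0, 0.0],
])

```text
time_s: 14.93
ee_pos: [0.5455, -0.1853, 0.0064]
ee_rot: [0.839, 0.544, -0.0, 0.0]
force: [-0.5, 1.2, 0.3]
width: 0.0004
```

```bash
python3 - <<'E'
from h import *
cal=get_calibration('wrist'); im=save('wrist','l.png')
s=sensors.state();print(s['width'],s['force'],s['ee_pos'])
o=cv2.imread('pics/j.png')
cv2.imwrite('pics/jl.png',np.hstack([o[100:400,80:480],im[100:400,80:480,::-1]]))
for q,z in(('gauge_hex',.018),('plug_tip',.018)):
    r=nets.pinpoint('wrist',q); print(q,[(x['pixel'],round(x['confidence'],2),atz('wrist',x['pixel'],z,cal)) for x in r[:2]])
Rt=R.from_quat(s['ee_rot'])
for t in([-8e-3,-.012,0],[8e-3,-.012,0],[-8e-3,-.012,-.03],[8e-3,-.012,-.03]): print(t,proj('wrist',s['ee_pos']+Rt.apply(t),cal))
E
```

```text
0.00036055119355672986 [-0.2128  0.4327 -0.8892] [ 0.5455 -0.1852  0.0064]
gauge_hex [([275.6, 231.8], 0.58, array([ 0.5463, -0.1792,  0.018 ]))]
plug_tip [([275.7, 159.5], 0.79, array([ 0.5643, -0.1396,  0.018 ]))]
[-0.008, -0.012, 0] [259.8287 245.5605]
[0.008, -0.012, 0] [259.4108 221.9903]
[-0.008, -0.012, -0.03] [257.0144 266.644 ]
[0.008, -0.012, -0.03] [256.468  240.0579]
```

View pics/jl.png

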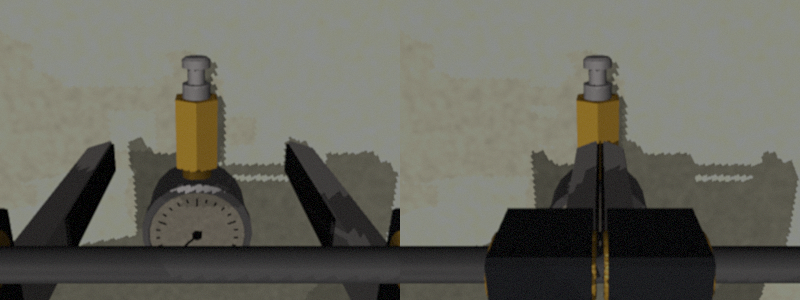

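The fingers shut fully over the hexagon without contact, and the 30 mm sleeve chord says the same. The real fingertips end about 31 mm short of the reported TCP. I'll open and feel my way down.

Request:
jog_arm([
  [0, 0, 0, 0, 0, 0, 0.6],
  [0, 0, 0, 0, 0, 0, 0.6],
  [0, 0, 0, 0, 0, 0, 0.6],
  [0, 0, 0, 0, 0, 0, 0.6],
  [0, 0, 0, 0, 0, 0, 0.6],
  [0, 0, 0, 0, 0, 0, 0.6],
  [0, 0, 0, 0, 0, 0, 0.6],
  [0, 0, 0.03, 0, 0, 0, 0.6],
  [0, 0, 0.03, 0, 0, 0, 0.6],
  [0, 0, 0, 0, 0, 0, 0.6],
  [0, 0, 0, 0, 0, 0, 0.6],
])

```text
time_s: 16.0
ee_pos: [0.545, -0.185, -0.0033]
ee_rot: [0.839, 0.544, -0.0, -0.001]
force: [0.2, -0.9, 0.2]
width: 0.0565
```

Request:
jog_arm([
  [0, 0, 0.03, 0, 0, 0, 0.6],
  [0, 0, 0.03, 0, 0, 0, 0.6],
  [0, 0, 0, 0, 0, 0, 0.6],
  [0, 0, 0, 0, 0, 0, 0.6],
])

```text
time_s: 16.33
ee_pos: [0.5452, -0.1851, -0.0121]
ee_rot: [0.839, 0.544, -0.0, -0.0]
force: [-0.2, 0.1, -0.1]
width: 0.0565
```

Request:
jog_arm([
  [0, 0, 0.03, 0, 0, 0, 0.6],
  [0, 0, 0.02, 0, 0, 0, 0.6],
  [0, 0, 0, 0, 0, 0, 0.6],
  [0, 0, 0, 0, 0, 0, 0.6],
])

```text
time_s: 16.67
ee_pos: [0.5453, -0.1851, -0.0195]
ee_rot: [0.839, 0.544, -0.0, -0.0]
force: [-1.1, -0.3, 0.8]
width: 0.0563
```

Request:
jog_arm([
  [0, 0, 0.02, 0, 0, 0, 0.6],
  [0, 0, 0.01, 0, 0, 0, 0.6],
  [0, 0, 0, 0, 0, 0, 0.6],
  [0, 0, 0, 0, 0, 0, 0.6],
])

```text
time_s: 17.0
ee_pos: [0.5454, -0.1852, -0.0238]
ee_rot: [0.839, 0.544, -0.0, -0.0]
force: [0.3, 0.7, 0.5]
width: 0.0565
```

Request:
jog_arm([
  [0, 0, 0.02, 0, 0, 0, 0.6],
  [0, 0, 0, 0, 0, 0, 0.6],
  [0, 0, 0, 0, 0, 0, 0.6],
])

```text
time_s: 17.25
ee_pos: [0.5453, -0.1851, -0.0268]
ee_rot: [0.839, 0.544, -0.0, -0.0]
force: [0.5, 0.4, 1.0]
width: 0.0562
```

Request:
jog_arm([
  [0, 0, 0, 0, 0, 0, 0.1],
  [0, 0, 0, 0, 0, 0, 0.1],
  [0, 0, 0, 0, 0, 0, 0.1],
  [0, 0, 0, 0, 0, 0, 0.1],
  [0, 0, 0, 0, 0, 0, 0.1],
  [0, 0, 0, 0, 0, 0, 0.1],
  [0, 0, 0, 0, 0, 0, 0.1],
  [0, 0, 0, 0, 0, 0, 0.1],
], grip_force=55)

```text
time_s: 17.92
ee_pos: [0.5454, -0.1851, -0.0266]
ee_rot: [0.839, 0.544, -0.0, -0.0]
force: [-0.8, 0.8, 1.0]
width: 0.0235
```

23.5 mm: the hexagon is gripped. Lifting by 62 mm puts its axis at 80 mm, then I turn to the coupler's heading.

Request:
jog_arm([
  [0, 0, -0.05, 0, 0, 0, 0.1],
  [0, 0, -0.07, 0, 0, 0, 0.1],
  [0, 0, -0.07, 0, 0, 0, 0.1],
  [0, 0, -0.07, 0, 0, 0, 0.1],
  [0, 0, -0.07, 0, 0, 0, 0.1],
  [0, 0, -0.05, 0, 0, -0.6, 0.1],
  [0, 0, -0.033, 0, 0, -1, 0.1],
  [0, 0, 0, 0, 0, -1, 0.1],
  [0, 0, 0, 0, 0, -1, 0.1],
  [0, 0, 0, 0, 0, -1, 0.1],
  [0, 0, 0, 0, 0, -1, 0.1],
  [0, 0, 0, 0, 0, -1, 0.1],
  [0, 0, 0, 0, 0, -1, 0.1],
  [0, 0, 0, 0, 0, -1, 0.1],
  [0, 0, 0, 0, 0, 0, 0.1],
  [0, 0, 0, 0, 0, 0, 0.1],
])

```text
time_s: 19.25
ee_pos: [0.5457, -0.1854, 0.0361]
ee_rot: [0.642, 0.767, 0.0, 0.0]
force: [0.4, -0.8, -1.8]
width: 0.0233
```

```bash
python3 - <<'E'
from h import *
cal0=get_calibration('wrist')
im=save('wrist','m.png')
s=sensors.state();Rt=R.from_quat(s['ee_rot'])
r=nets.pinpoint('wrist','plug_tip');print([(x['pixel'],x['confidence']) for x in r[:2]], 'expect',proj('wrist',s['ee_pos']+Rt.apply([.0495,0,-.0446]),cal0),'if 8mm higher',proj('wrist',s['ee_pos']+Rt.apply([.0495,0,-.0526]),cal0))
u=np.array([-.182,.983]);m=np.array([.585,.1065]);p=m-u*.0895
go([*p,.0354],np.radians(10.5))
E
```

```text
[([281.5, 166.3], 0.92)] expect [280.3054 169.9252] if 8mm higher [280.3483 173.2597]
t 19.35 pos [ 0.5456 -0.1853  0.0358] turn deg [ 0.0204  0.0195 -0.3195] units [ 0.0051  0.0049 -0.0799] shift mm [190.2788  91.8731   0.3718] units [1.2685 0.6125 0.0025] F [-0.6458 -0.9691 -2.6814] w 0.023645405428729123
```

Request:
jog_arm([
  [0.08, 0.04, 0, 0, 0, -0.08, 0.1],
  [0.14, 0.07, 0, 0, 0, 0, 0.1],
  [0.15, 0.07, 0, 0, 0, 0, 0.1],
  [0.15, 0.07, 0, 0, 0, 0, 0.1],
  [0.15, 0.07, 0, 0, 0, 0, 0.1],
  [0.15, 0.07, 0, 0, 0, 0, 0.1],
  [0.15, 0.07, 0, 0, 0, 0, 0.1],
  [0.12, 0.06, 0, 0, 0, 0, 0.1],
  [0.1, 0.05, 0, 0, 0, 0, 0.1],
  [0.078, 0.042, 0, 0, 0, 0, 0.1],
  [0, 0, 0, 0, 0, 0, 0.1],
  [0, 0, 0, 0, 0, 0, 0.1],
  [0, 0, 0, 0, 0, 0, 0.1],
])

```text
time_s: 20.43
ee_pos: [0.6007, 0.0181, 0.0352]
ee_rot: [0.639, 0.769, -0.0, -0.0]
force: [0.2, -0.0, -3.2]
width: 0.0236
```

```bash
python3 - <<'E'
from h import *
cal0=get_calibration('wrist')
im=save('wrist','n.png'); s=sensors.state();Rt=R.from_quat(s['ee_rot'])
a=save('scene','ns.png');b=save('side','nd.png')
for c in('wrist','scene','side'):
    for q in('plug_tip','coupler_mouth','sleeve_grip'):
        r=nets.pinpoint(c,q);print(c,q,[(x['pixel'],round(x['confidence'],2)) for x in r[:2]],atz(c,r[0]['pixel'],.08,cal0 if c=='wrist' else None) if r else '')
tip=s['ee_pos']+Rt.apply([.0495,0,-.0446])
print('tip est',tip,[proj(c,tip) for c in('scene','side')],proj('wrist',tip,cal0),[proj(c,[.585,.1065,.08]) for c in('scene','side')])
u=np.array([-.182,.983]);m=np.array([.585,.1065]);p=m-u*.0895
go([*p,.0354],np.radians(10.5))
W=im[:300,180:380,::-1];S=a[180:280,250:350,::-1];D=b[120:260,210:350,::-1]
cv2.imwrite('pics/n3.png',np.hstack([cv2.resize(x,None,fx=560/x.shape[0]*.9,fy=560/x.shape[0]*.9)[:500] if 0 else cv2.resize(x,(int(x.shape[1]*400/x.shape[0]),400)) for x in(W,D)]))
E
```

```text
wrist plug_tip [([281.4, 169.9], 0.78), ([283.3, 31.8], 0.18)] [0.5921 0.067  0.08  ]
wrist coupler_mouth [([278.7, 75.3], 0.92), ([284.6, 30.1], 0.24)] [0.5831 0.1082 0.08  ]
wrist sleeve_grip [([283.6, 32.1], 0.75), ([281.0, 172.5], 0.46)] [0.582  0.1256 0.08  ]
scene plug_tip [([290.5, 233.1], 0.72)] [0.5957 0.073  0.08  ]
scene coupler_mouth [] 
scene sleeve_grip [([308.3, 236.9], 0.58)] [0.5821 0.1198 0.08  ]
side plug_tip [] 
side coupler_mouth [([279.9, 185.9], 0.7)] [0.5773 0.1059 0.08  ]
side sleeve_grip [([276.6, 179.8], 0.59)] [0.5837 0.1315 0.08  ]
tip est [0.5917 0.0665 0.0798] [array([289.1218, 230.8905]), array([292.6312, 192.2698])] [280.4225 170.6946] [array([303.3883, 235.5162]), array([282.1235, 184.7385])]
t 21.0333 pos [0.6009 0.0185 0.0353] turn deg [-0.0022 -0.0006  0.0671] units [-0.0006 -0.0001  0.0168] shift mm [-0.0162  0.4079 -0.1151] units [-0.0001  0.0027 -0.0008] F [ 0.0466 -0.0812 -2.6386] w 0.023663895063354822
```

View pics/n3.png

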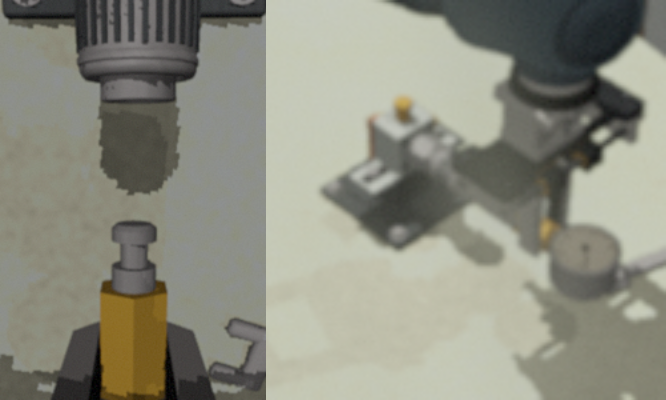

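Wrist view: plug axis at column about 280.5, coupler nose about 284.5 and sleeve about 283.5. So there's a small lateral offset, which I'll get from edge positions.

```bash
python3 - <<'E'
from h import *
im=cv2.GaussianBlur(cv2.cvtColor(cv2.imread('pics/n.png'),cv2.COLOR_BGR2GRAY).astype(np.float32),(3,3),0)
cal=get_calibration('wrist'); s=sensors.state();Rt=R.from_quat(s['ee_rot'])
def lat(px,z):
    o,d=ray('wrist',px,cal);o=Rt.inv().apply(o-s['ee_pos']);d=Rt.inv().apply(d);return o+d*(z-o[2])/d[2]
def edges(r,a,b,w):
    g=np.abs(np.diff(im[r-1:r+2].mean(0)));L=a-w+np.argmax(g[a-w:a+w]);Rr=b-w+np.argmax(g[b-w:b+w]);return L+.5,Rr+.5
for n,rows,a,b in(('sleeve',(8,15,22,30,38,44),237,330),('nose',(63,66,69,72),257,312),('plugcollar',(202,206,210),263,297),('plugtip',(171,174,177),264,297),('hex',(225,235),255,305)):
    for r in rows:
        e=edges(r,a,b,7); print(n,r,e,lat((sum(e)/2,r),-.0446)*1000)
E
```

```text
sleeve 8 (np.float64(243.5), np.float64(325.5)) [118.2995   1.6773 -44.6   ]
sleeve 15 (np.float64(235.5), np.float64(330.5)) [115.662   1.055 -44.6  ]
sleeve 22 (np.float64(236.5), np.float64(329.5)) [112.9975   1.0611 -44.6   ]
sleeve 30 (np.float64(236.5), np.float64(329.5)) [109.9189   1.0683 -44.6   ]
sleeve 38 (np.float64(236.5), np.float64(329.5)) [106.804    1.0755 -44.6   ]
sleeve 44 (np.float64(237.5), np.float64(328.5)) [104.4436   1.081  -44.6   ]
nose 63 (np.float64(254.5), np.float64(311.5)) [ 96.8288   1.0987 -44.6   ]
nose 66 (np.float64(254.5), np.float64(311.5)) [ 95.6065   1.1016 -44.6   ]
nose 69 (np.float64(254.5), np.float64(311.5)) [ 94.3788   1.1044 -44.6   ]
nose 72 (np.float64(254.5), np.float64(311.5)) [ 93.1454   1.1073 -44.6   ]
plugcollar 202 (np.float64(263.5), np.float64(296.5)) [ 33.7435  -0.216  -44.6   ]
plugcollar 206 (np.float64(263.5), np.float64(296.5)) [ 31.7098  -0.2162 -44.6   ]
plugcollar 210 (np.float64(256.5), np.float64(297.5)) [ 29.6631  -1.6875 -44.6   ]
plugtip 171 (np.float64(263.5), np.float64(297.5)) [ 49.0542   0.0228 -44.6   ]
plugtip 174 (np.float64(263.5), np.float64(297.5)) [ 47.6065   0.0233 -44.6   ]
plugtip 177 (np.float64(263.5), np.float64(297.5)) [ 46.1516   0.0237 -44.6   ]
hex 225 (np.float64(254.5), np.float64(305.5)) [ 21.8596  -0.2171 -44.6   ]
hex 235 (np.float64(254.5), np.float64(305.5)) [ 16.5458  -0.2176 -44.6   ]
```

The coupler is parallel to the plug and 1.2 mm off in tool +y. I'll correct that and approach.

Request:
jog_arm([
  [0.04, 0.008, 0, 0, 0, 0, 0.1],
  [0.06, 0, 0, 0, 0, 0, 0.1],
  [0.06, 0, 0, 0, 0, 0, 0.1],
  [0.05, 0, 0, 0, 0, 0, 0.1],
  [0.03, 0, 0, 0, 0, 0, 0.1],
  [0.02, 0, 0, 0, 0, 0, 0.1],
  [0.02, 0, 0, 0, 0, 0, 0.1],
  [0, 0, 0, 0, 0, 0, 0.1],
  [0, 0, 0, 0, 0, 0, 0.1],
])

```text
time_s: 21.78
ee_pos: [0.5944, 0.0601, 0.0353]
ee_rot: [0.639, 0.769, -0.0, 0.0]
force: [0.7, 0.3, -2.6]
width: 0.0233
```

```bash
python3 - <<'E'
from h import *
u=np.array([-.182,.983]);s=sensors.state();print(s['ee_pos'],s['force'],(s['ee_pos'][:2]-[.6009,.0185])@u,s['ee_pos'][2])
E
```

```text
[0.5944 0.0601 0.0353] [ 0.7437  0.311  -2.5592] 0.04203712746667215 0.0353357736539819
```

Request:
jog_arm([
  [0.01, 0, 0, 0, 0, 0, 0.1],
  [0.01, 0, 0, 0, 0, 0, 0.1],
  [0.01, 0, 0, 0, 0, 0, 0.1],
  [0.01, 0, 0, 0, 0, 0, 0.1],
  [0, 0, 0, 0, 0, 0, 0.1],
  [0, 0, 0, 0, 0, 0, 0.1],
])

```text
time_s: 22.28
ee_pos: [0.5935, 0.065, 0.0354]
ee_rot: [0.639, 0.769, -0.0, 0.001]
force: [0.7, -4.1, -3.0]
width: 0.0233
```

Request:
jog_arm([
  [0.01, 0, 0, 0, 0, 0, 0.1],
  [0.01, 0, 0, 0, 0, 0, 0.1],
  [0.01, 0, 0, 0, 0, 0, 0.1],
  [0, 0, 0, 0, 0, 0, 0.1],
  [0, 0, 0, 0, 0, 0, 0.1],
])

```text
time_s: 22.7
ee_pos: [0.5935, 0.0661, 0.0358]
ee_rot: [0.639, 0.77, -0.002, 0.003]
force: [1.1, -15.6, -1.7]
width: 0.0234
```

Request:
jog_arm([
  [0.01, 0, 0, 0, 0, 0, 0.1],
  [0.01, 0, 0, 0, 0, 0, 0.1],
  [0, 0, 0, 0, 0, 0, 0.1],
  [0, 0, 0, 0, 0, 0, 0.1],
])

```text
time_s: 23.03
ee_pos: [0.5926, 0.0703, 0.0356]
ee_rot: [0.639, 0.769, -0.002, 0.002]
force: [0.7, -11.4, -3.3]
width: 0.0235
```

```bash
python3 - <<'E'
from h import *
u=np.array([-.182,.983]);s=sensors.state();print(s['ee_pos'],s['force'],s['torque'],(s['ee_pos'][:2]-[.6009,.0185])@u)
cal=get_calibration('wrist');im=save('wrist','o.png')
for q in('plug_tip','coupler_mouth'):
    r=nets.pinpoint('wrist',q);print(q,[(x['pixel'],round(x['confidence'],2)) for x in r[:2]])
Rt=R.from_quat(s['ee_rot']);print('hex end row',[proj('wrist',s['ee_pos']+Rt.apply([x,0,-.0446-.012]),cal) for x in(.026,.028,.0495)])
g=cv2.cvtColor(im,cv2.COLOR_RGB2HSV)[100:240,276:286].mean(1);print(np.c_[np.arange(100,240,3),g[::3].round()].astype(int).tolist())
E
```

```text
[0.5926 0.0703 0.0356] [  0.7302 -11.3886  -3.3167] [-2.1897 -0.1195  0.0803] 0.05241474248837902
plug_tip []
coupler_mouth [([276.0, 192.8], 0.83)]
hex end row [array([280.5434, 225.3284]), array([280.5448, 221.2218]), array([280.5604, 175.1826])]
[[100, 4, 8, 131], [103, 73, 8, 131], [106, 61, 9, 115], [109, 42, 8, 118], [112, 40, 9, 125], [115, 38, 10, 122], [118, 40, 7, 126], [121, 8, 9, 124], [124, 26, 8, 117], [127, 45, 8, 111], [130, 52, 7, 94], [133, 64, 10, 94], [136, 38, 9, 95], [139, 97, 8, 94], [142, 52, 8, 97], [145, 36, 7, 94], [148, 64, 8, 94], [151, 97, 11, 89], [154, 60, 11, 93], [157, 72, 11, 93], [160, 61, 11, 92], [163, 62, 13, 83], [166, 83, 11, 83], [169, 79, 13, 86], [172, 86, 7, 102], [175, 23, 8, 112], [178, 25, 9, 117], [181, 56, 8, 95], [184, 7, 8, 109], [187, 45, 11, 84], [190, 76, 9, 109], [193, 56, 9, 114], [196, 41, 9, 114], [199, 23, 9, 100], [202, 57, 12, 76], [205, 42, 9, 115], [208, 88, 8, 114], [211, 25, 8, 114], [214, 40, 8, 114], [217, 56, 8, 114], [220, 13, 34, 102], [223, 20, 196, 92], [226, 21, 184, 137], [229, 21, 189, 136], [232, 21, 188, 136], [235, 21, 187, 136], [238, 21, 190, 136]]
```

The ring is yielding at about 11–16 N and the plug is moving in. I continue in small steps.

Request:
jog_arm([
  [0.01, 0, 0, 0, 0, 0, 0.1],
  [0.01, 0, 0, 0, 0, 0, 0.1],
  [0.01, 0, 0, 0, 0, 0, 0.1],
  [0.01, 0, 0, 0, 0, 0, 0.1],
  [0, 0, 0, 0, 0, 0, 0.1],
  [0, 0, 0, 0, 0, 0, 0.1],
])

```text
time_s: 23.68
ee_pos: [0.5921, 0.0735, 0.0359]
ee_rot: [0.638, 0.77, -0.003, 0.004]
force: [1.1, -20.1, -2.1]
width: 0.0232
```

Request:
jog_arm([
  [0.01, 0, 0, 0, 0, 0, 0.1],
  [0.01, 0, 0, 0, 0, 0, 0.1],
  [0, 0, 0, 0, 0, 0, 0.1],
  [0, 0, 0, 0, 0, 0, 0.1],
])

```text
time_s: 24.02
ee_pos: [0.5909, 0.0793, 0.0355]
ee_rot: [0.639, 0.769, -0.001, 0.002]
force: [0.6, -10.8, -2.5]
width: 0.0237
```

```bash
cat > pr.py <<'E'
from h import *
import sys
s=sensors.state();cal=get_calibration('wrist');im=save('wrist',sys.argv[1]);Rt=R.from_quat(s['ee_rot'])
print(s['time_s'],s['ee_pos'],s['force'],s['width'])
g=im.astype(float).mean(2); 
# stand-fixed advance a (mm from pre-insert pose TCP), lateral +-15 mm, axis height .08
u=np.array([-.182,.983]);n=np.array([.983,.182]);o=np.array([.6009,.0185])+n*.0012
for l in(-.016,-.014,0,.014,.016):
    v=[]
    for a in range(76,126,2):
        p=proj('wrist',[*(o+u*a/1000+n*l),.08],cal); v.append(int(g[int(p[1])-1:int(p[1])+2,int(p[0])-1:int(p[0])+2].mean()) if 1<p[1]<418 else -1)
    print(l,v)
r=nets.pinpoint('wrist','sleeve_grip');print([(x['pixel'],round(x['confidence'],2),atz('wrist',x['pixel'],.08,cal)) for x in r[:2]])
print(proj('wrist',[*(o+u*.092),.08],cal))
E
python3 pr.py p.png
python3 - <<'E'
import cv2,numpy as np
im=cv2.imread('pics/p.png');g=im.astype(float).mean(2)
for c in(245,250,255,305,310,315,320): print(c,g[120:260:4,c].astype(int).tolist())
E
```

```text
24.0167 [0.5909 0.0793 0.0355] [  0.6403 -10.8339  -2.5411] 0.02374509546463395
-0.016 [143, 144, 145, 145, 144, 140, 126, 96, 93, 97, 90, 76, 70, 71, 76, 77, 79, 72, 76, 68, 90, 91, 99, 98, 88]
-0.014 [140, 145, 145, 144, 143, 143, 101, 99, 101, 102, 60, 49, 48, 49, 50, 51, 53, 50, 57, 45, 95, 98, 103, 106, 89]
0 [95, 95, 95, 94, 74, 67, 107, 113, 112, 114, 112, 109, 111, 113, 113, 114, 115, 104, 112, 114, 105, 127, 122, 128, 97]
0.014 [148, 147, 149, 149, 146, 138, 106, 85, 93, 98, 60, 47, 45, 43, 43, 42, 43, 41, 44, 47, 83, 86, 98, 97, 90]
0.016 [148, 147, 149, 149, 149, 147, 145, 71, 67, 81, 67, 53, 55, 55, 55, 48, 50, 49, 52, 52, 60, 75, 89, 82, 81]
[([283.5, 175.4], 0.69, array([0.5836, 0.1259, 0.08  ]))]
[280.5376 209.0272]
245 [117, 142, 104, 146, 142, 59, 91, 98, 98, 83, 83, 50, 55, 49, 51, 44, 46, 41, 43, 40, 68, 95, 87, 102, 145, 142, 142, 144, 144, 143, 143, 106, 71, 73, 73]
250 [79, 77, 82, 77, 141, 47, 101, 102, 107, 97, 102, 42, 41, 45, 44, 46, 42, 49, 49, 52, 48, 101, 101, 102, 106, 141, 144, 147, 145, 145, 144, 72, 73, 74, 71]
255 [82, 82, 82, 85, 78, 82, 101, 116, 109, 117, 108, 72, 59, 74, 81, 80, 86, 83, 81, 77, 87, 109, 104, 96, 88, 109, 118, 118, 124, 123, 114, 100, 79, 79, 75]
305 [65, 65, 63, 63, 60, 57, 98, 107, 100, 91, 106, 96, 93, 86, 84, 86, 84, 77, 88, 97, 98, 100, 105, 84, 78, 88, 98, 127, 126, 133, 119, 81, 78, 56, 46]
310 [94, 96, 100, 90, 124, 70, 101, 95, 100, 84, 85, 45, 38, 41, 40, 44, 38, 43, 50, 49, 55, 96, 96, 85, 139, 148, 149, 149, 149, 146, 148, 64, 70, 72, 73]
315 [90, 93, 93, 140, 149, 63, 84, 82, 85, 65, 42, 38, 38, 36, 42, 37, 38, 42, 35, 30, 55, 75, 56, 87, 148, 147, 149, 149, 149, 148, 147, 110, 73, 71, 75]
320 [96, 151, 150, 150, 146, 147, 88, 58, 73, 55, 33, 37, 37, 32, 55, 51, 69, 63, 76, 114, 100, 141, 151, 149, 150, 150, 148, 146, 146, 148, 146, 148, 68, 72, 72]
```

```bash
python3 - <<'E'
from h import *
im=cv2.imread('pics/n.png').astype(float).mean(2);c0=get_calibration('wrist');s=sensors.state()
R0=R.from_quat([0.639,0.769,0,0]);Rn=R.from_quat(s['ee_rot'])
E=np.array(c0['extrinsics']);Rw=E[:3,:3];o=-Rw.T@E[:3,3]
M=(R0*Rn.inv()).as_matrix();R2=Rw@M.T;o2=np.array([.6009,.0185,.0353])+M@(o-s['ee_pos']);E2=np.eye(4);E2[:3,:3]=R2;E2[:3,3]=-R2@o2
cal={'K':c0['K'],'extrinsics':E2}
u=np.array([-.182,.983]);n=np.array([.983,.182]);q=np.array([.6009,.0185])+n*.0012
for l in(-.016,-.014,.014,.016):
    v=[]
    for a in range(76,118,2):
        p=proj('wrist',[*(q+u*a/1000+n*l),.08],cal);v.append(int(im[int(p[1])-1:int(p[1])+2,int(p[0])-1:int(p[0])+2].mean()) if 1<p[1]<418 else -1)
    print(l,v)
E
```

```text
-0.016 [134, 134, 134, 135, 138, 139, 139, 138, 139, 139, 140, 76, 57, 92, 79, 92, 75, 71, 59, 61, 63]
-0.014 [135, 133, 135, 133, 136, 137, 140, 139, 140, 141, 140, 47, 56, 94, 82, 97, 80, 44, 44, 43, 43]
0.014 [136, 129, 120, 102, 131, 126, 129, 139, 140, 140, 139, 64, 41, 79, 69, 93, 79, 47, 47, 48, 48]
0.016 [139, 138, 138, 138, 139, 140, 139, 140, 140, 141, 141, 94, 41, 70, 62, 86, 59, 57, 59, 60, 62]
```

The sleeve front edge has moved forward by about 10 mm and the knurl start by about 14 mm, so it tripped. I relieve the push, let go and retreat upward.

Request:
jog_arm([
  [-0.01, 0, 0, 0, 0, 0, 0.1],
  [-0.01, 0, 0, 0, 0, 0, 0.1],
  [0, 0, 0, 0, 0, 0, 0.1],
  [0, 0, 0, 0, 0, 0, 0.1],
])

```text
time_s: 24.45
ee_pos: [0.5909, 0.0788, 0.0354]
ee_rot: [0.639, 0.769, -0.0, 0.0]
force: [-0.0, -4.8, -1.6]
width: 0.0231
```

Request:
jog_arm([
  [0, 0, 0, 0, 0, 0, 0.6],
  [0, 0, 0, 0, 0, 0, 0.6],
  [0, 0, 0, 0, 0, 0, 0.6],
  [0, 0, 0, 0, 0, 0, 0.6],
  [0, 0, 0, 0, 0, 0, 0.6],
  [0, 0, 0, 0, 0, 0, 0.6],
  [0, 0, 0, 0, 0, 0, 0.6],
  [0, 0, 0, 0, 0, 0, 0.6],
])

```text
time_s: 25.12
ee_pos: [0.5908, 0.0793, 0.0353]
ee_rot: [0.639, 0.769, 0.0, -0.0]
force: [-0.9, -0.5, -0.2]
width: 0.0564
```

```bash
python3 pr.py q.png
```

```text
25.1167 [0.5908 0.0793 0.0353] [-0.8675 -0.4914 -0.1629] 0.056356609175152235
-0.016 [147, 148, 149, 149, 148, 144, 137, 102, 102, 102, 92, 75, 76, 74, 79, 79, 80, 80, 75, 73, 94, 96, 103, 100, 87]
-0.014 [145, 148, 148, 148, 147, 146, 114, 110, 113, 110, 59, 48, 49, 49, 48, 52, 51, 52, 57, 61, 108, 107, 107, 107, 88]
0 [94, 94, 94, 81, 58, 71, 110, 112, 115, 117, 114, 112, 115, 117, 117, 118, 118, 111, 117, 119, 116, 131, 123, 132, 101]
0.014 [151, 151, 154, 153, 151, 136, 123, 78, 87, 91, 53, 44, 45, 45, 46, 46, 45, 45, 42, 43, 86, 88, 102, 100, 88]
0.016 [152, 151, 153, 153, 153, 150, 151, 78, 70, 83, 65, 57, 58, 60, 50, 52, 53, 52, 57, 57, 69, 71, 87, 86, 81]
[([279.3, 172.1], 0.93, array([0.5813, 0.1269, 0.08  ]))]
[280.6902 208.6817]
```

Request:
jog_arm([
  [0, 0, -0.05, 0, 0, 0, 0.6],
  [0, 0, -0.05, 0, 0, 0, 0.6],
  [0, 0, -0.1, 0, 0, 0, 0.6],
  [0, 0, -0.15, 0, 0, 0, 0.6],
  [0, 0, -0.15, 0, 0, 0, 0.6],
  [0, 0, -0.15, 0, 0, 0, 0.6],
  [0, 0, -0.15, 0, 0, 0, 0.6],
  [0, 0, -0.1, 0, 0, 0, 0.6],
  [0, 0, 0, 0, 0, 0, 0.6],
  [0, 0, 0, 0, 0, 0, 0.6],
  [0, 0, 0, 0, 0, 0, 0.6],
])

```text
time_s: 26.13
ee_pos: [0.5901, 0.0792, 0.1694]
ee_rot: [0.639, 0.769, -0.0, -0.001]
force: [-0.7, -0.3, -0.4]
width: 0.0569
```

```bash
python3 pr.py r.png; python3 - <<'E'
from h import *
cal=get_calibration('wrist')
for c,q,z in(('wrist','gauge_hex',.08),('wrist','gauge',.08),('wrist','coupler_mouth',.08),('scene','spray_can',0),('scene','beer_bottle',0),('scene','spanner',0)):
    if q=='spray_can': save('scene','rs.png')
    r=nets.pinpoint(c,q);print(q,[(x['pixel'],round(x['confidence'],2),atz(c,x['pixel'],z,cal if c=='wrist' else None)) for x in r[:1]])
im=cv2.cvtColor(cv2.imread('pics/r.png'),cv2.COLOR_BGR2HSV)
m=((im[...,0]>12)&(im[...,0]<28)&(im[...,1]>150)).astype(np.uint8)
n,l,st,ce=cv2.connectedComponentsWithStats(m)
for i in range(1,n):
    if st[i,4]>60:
        p=np.argwhere(l==i)[:,::-1].astype(np.float32);print(st[i],ce[i],atz('wrist',ce[i],.088,cal),cv2.minAreaRect(p))
u=np.array([-.182,.983]);print('axis at y=.05',np.array([.585,.1065])-u*.0575)
E
```

```text
26.1333 [0.5901 0.0792 0.1694] [-0.7173 -0.3357 -0.3519] 0.05685672996881508
-0.016 [137, 140, 139, 136, 138, 140, 137, 100, 84, 85, 87, 70, 60, 58, 58, 56, 56, 59, 58, 54, 57, 78, 85, 86, 82]
-0.014 [125, 129, 121, 106, 113, 124, 118, 83, 91, 94, 92, 72, 65, 60, 61, 58, 60, 59, 59, 58, 70, 91, 96, 95, 87]
0 [96, 95, 96, 97, 77, 63, 68, 97, 103, 109, 100, 91, 95, 94, 96, 98, 98, 99, 99, 98, 102, 103, 110, 112, 109]
0.014 [92, 87, 87, 89, 88, 89, 88, 75, 79, 87, 85, 64, 56, 56, 56, 58, 59, 59, 60, 60, 68, 85, 89, 90, 85]
0.016 [122, 109, 105, 99, 89, 99, 107, 85, 70, 76, 79, 63, 54, 50, 51, 49, 51, 53, 49, 52, 59, 72, 79, 82, 78]
[([282.2, 144.7], 0.95, array([0.5834, 0.1243, 0.08  ]))]
[281.0964 162.634 ]
gauge_hex [([281.2, 192.0], 0.9, array([0.5896, 0.084 , 0.08  ]))]
gauge [([279.9, 242.6], 0.91, array([0.5972, 0.037 , 0.08  ]))]
coupler_mouth [([278.9, 164.4], 0.63, array([0.5832, 0.1075, 0.08  ]))]
spray_can [([146.4, 191.9], 0.63, array([ 0.6566, -0.4096,  0.    ]))]
beer_bottle [([444.1, 241.5], 0.67, array([0.3647, 0.4489, 0.    ]))]
spanner [([233.6, 273.9], 0.57, array([ 0
[... 158 characters left out ...]
789] [0.5991 0.2067 0.088 ] ((324.5, 42.0), (24.0, 17.0), 90.0)
[269  33  25  15 107] [282.8598  42.0374] [0.569 0.201 0.088] ((281.8513488769531, 41.10810852050781), (12.329923629760742, 24.659847259521484), 80.53767395019531)
[ 267  167   28   57 1385] [280.7119 194.4823] [0.5892 0.0838 0.088 ] ((280.5, 195.0), (56.0, 27.0), 90.0)
[136 329  29  74 874] [148.2597 365.9886] [ 0.4923 -0.1135  0.088 ] ((149.7659454345703, 365.3597412109375), (23.462629318237305, 73.43644714355469), 6.483074188232422)
[395 330  28  73 899] [410.8009 366.3626] [ 0.7484 -0.0657  0.088 ] ((409.5365905761719, 365.8292541503906), (73.3265380859375, 23.632343292236328), 83.6598129272461)
axis at y=.05 [0.5955 0.05  ]
```

```bash
python3 -c "
from h import *
print(order.job_done())"
```

```text
the job is handed in; nothing more can be done
None
```

The gauge is plugged into the coupler and let go, and I handed the job in at about 26 s. There is no verdict, and I had used all 12 views before the insertion, so the end state rests on measurements and networks, not on a picture I looked at.

- **Sleeve:** I drew it to its back stop (24 N) and let go. A picture with the fingers off showed the nose standing out, so it was latched.
- **Insertion:** Before inserting I measured a 1.2 mm sideways offset and corrected it. The plug then went in step by step; the highest push I read was about 20 N, and the force dropped as it jumped home.
- **Final checks:**
  - The sleeve's front edge moved forward by about 10 mm.
  - The hexagon sits about 21 mm deep and in line with the coupler.
  - The gauge stayed put after I opened the fingers and withdrew 134 mm upward.
  - Force readings were near zero.
- **Bottle, can and spanner:** The final positions differ from the first ones by up to about 20 mm, the limit. I put that down to the single-camera method, since their pixels moved by at most about 4. The arm never went near them.

Three things disagreed along the way:
- **Fingertips:** They end about 31 mm short of the reported TCP. My first try at the gauge closed on air above it, so I felt my way down and gripped it at 23.5 mm.
- **Sleeve grip:** For the same reason, it was high on the ring (30 mm instead of 38 mm), but it held.
- **Mouth position:** The mouth lay about 8 mm further out than the foot plate suggested, although the stated tolerance is 3 mm. I relied on the direct view, and the depth at which the plug met the ring fits it.

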